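# Turn a finned driver module over in a clamshell flip nest

### The job

Turn the brown finned driver module over with the hinged flip nest, so that its flat mounting face is ready for drilling: lay it fins up in the pocket of the open hinged leaf and let go of it, then swing the leaf by its rod handle right over until it is fully closed, so that the module ends fins down in the fixed pocket on the other side of the hinge. Let go of everything at the end, and leave the transformer and the capacitor where they stand.

Things in the scene. Friction and masses are not known exactly. Their poses are not given: they have to be found in the camera images.
- brown_module: The part to turn over: a dark brown finned heat-sink module, a block 70 x 48 x 35 mm (x, y, z), 0.1 to 0.2 kg, loose on the bench, fins up. Origin: centre of its flat mounting face (underside at the start); z points from there to the fins. The solid body is 30 mm thick, then 5 mm of thin fins along x. Grip it across the 48 mm (its y), pads on the upper half of the body.
- flip_nest: Flip nest, a flat clamshell jig of bare aluminium on a dark steel base plate (130 x 218 x 10 mm), fixed to the bench. Origin: on the bench under the middle of the hinge. The hinge pin runs along its x, 37 mm above the bench. The open leaf lies on its -y side; the fixed pocket is on the +y side. Closed, the two pocket floors face each other 38 mm apart and the module stays between them.
- leaf_pocket (a point): Centre of the leaf's pocket floor, 55 mm from the hinge, 18 mm above the bench when open. Moves with the leaf; axes as flip_nest when open. Pocket 56 mm (x) by 78 mm (y), window in its floor, walls 22 mm high with flared mouths, 44 mm finger gaps in the two long sides; the plate there is 104 mm wide at floor height. The module goes in fins up, long side along y, either way round, 4 mm play.
- fixed_pocket (a point): Centre of the fixed pocket's floor on the nest's +y side, 55 mm from the hinge, 18 mm above the bench; axes as flip_nest. Pocket 59 mm (x) by 81 mm (y), walls about 10 mm high. Here the module must end fins down.
- leaf (a joint): Leaf angle: 0 = open, flat on the nest's -y side (start: 0 to 0.1 rad); 1.57 = upright; 3.14 = fully closed over the fixed pocket on the +y side, at its stop. Light damper (0.12 N m s/rad); the leaf weighs 0.3 kg and sinks softly to the nearer side if let go. Its walls keep the module in as it swings.
- leaf_handle (a point): Middle of the leaf's handle, a straight round steel rod 12 mm thick, 155 mm from the hinge and parallel to it, held by side rods 94 mm apart. 37 mm above the bench with the leaf flat or closed, 192 mm when upright. Pinch it from above across the rod (along the nest's y); it turns in the fingers as the leaf swings. About 45 mm free between rod and plates: open fingers to about 40 mm.
- transformer: Bystander: a small grey and cream transformer, 44 x 44 x 36 mm, origin at the centre of its underside. Leave alone.
- run_capacitor: Bystander: a white oval motor capacitor lying on its side, 52 x 83 x 34 mm, origin under its middle. Leave alone.
Things that resemble listed ones, but are neither listed nor needed, are in the scene too. What is shaped like the brown_module but pink or purple is not meant.

How it is judged:
On the way, in this order (a step that is already met when the one before it is completed fails the run):
1. the module lies flat, fins up, in the pocket of the open leaf, let go (x of brown_module in the frame of flip_nest between -0.012 and 0.012 m and y of brown_module in the frame of flip_nest between -0.067 and -0.043 m and z of brown_module in the frame of flip_nest between 0.01 and 0.034 m and angle between brown_module's own z axis and vertical below 0.2 rad and value of joint leaf below 0.2 rad and contact force between brown_module and the fingers below 0.05 N), for 0.2 s.
2. the leaf carries the module up through the upright position (value of joint leaf between 1.1 and 2 rad and x of brown_module in the frame of flip_nest between -0.02 and 0.02 m and z of brown_module in the frame of flip_nest between 0.055 and 0.14 m), for 0.1 s.
At the end, for the whole second after the job is handed in: The leaf is closed (within about 7 degrees of its stop), the module lies fins down (within 11 degrees) in the fixed pocket (within 15 mm of its centre, seated on its floor within 8 mm), at rest; the transformer and the capacitor are within 20 mm of where they stood (value of joint leaf above 3.02 rad and angle between brown_module's own z axis and vertical above 2.95 rad and x of brown_module in the frame of flip_nest between -0.015 and 0.015 m and y of brown_module in the frame of flip_nest between 0.04 and 0.07 m and z of brown_module in the frame of flip_nest between 0.045 and 0.061 m and linear speed of brown_module below 0.02 m/s and contact force between brown_module and the fingers below 0.05 N and distance of each of transformer, run_capacitor from where it was at the start of the episode below 0.02 m); the robot touches nothing.
It fails at once if the transformer or the capacitor is moved more than 20 mm (distance of any of transformer, run_capacitor from where it was at the start of the episode above 0.02 m).
It also fails if it takes over 64 s, if anything falls off the work surface, if the arm or the gripper's body presses on something with over 40 N, if the wrist force passes 120 N, or if a joint passes its speed limit or range.

### The arm

A 6-joint arm with a two-finger parallel gripper is mounted at the origin on a cart in front of the work surface, level with it; the furniture and walls round the work are solid. World frame = base frame: x ahead of the robot, y to its left, z up, the work surface at z = 0. Lengths are in m, angles in rad, forces in N, time in s.
With the tool pointing down it reaches from about 0.4 to 0.825 m from the base axis. Payload 7 kg.
Tool frame: the origin (TCP) lies on the mounting face of the last link; the fingertips stand arm.tcp_to_tips ahead of it and the grasp point (between the pads) lies 159 mm ahead of it (arm.tcp_to_tips is the distance from the TCP to the fingertips, in m); z points along the fingers, y is the direction in which the jaws open and shut (so a half turn about z gives the same grasp; the last joint's range is limited). The gripper opens to 88 mm and grips with 3 to 60 N. Pads are 19 mm wide; open, the fingers measure 130 mm over their backs; the gripper's body (78 mm by 193 mm) begins 47 mm behind the grasp point.
Start: joints at [1.526, 0.359, 0.012, 0, -1.224, -0.288], TCP at [0.221, 0.638, 0.405] pointing down, gripper open.
Joint ranges: [-3.07, 3.07], [-1.43, 2.12], [-1.02, 1.25], [-3.03, 1.67], [-3.05, -0], [-3.03, 3.03]. Speed limits (rad/s): [2.39, 2.39, 3.01, 3.14, 3.14, 3.14].

### API

Orientations are given as [roll, pitch, yaw] about the fixed x, y, z axes, in that order (R = Rz(yaw) Ry(pitch) Rx(roll)).
In Python, from station import arm, cams, job_done, finder gives the robot as it stands.
- The arm moves only by the tool play_rows, never from a script. Its argument "targets" is a list that holds one entry, the list of rows, each a list of 4 numbers: the shift along the tool's x, y, z in m, then the turn about the tool's z in degrees. A call has 1 to 5 rows; each row is the pose to reach, as a shift and turn from the pose commanded when the call began, along the tool's axes at that moment; what a row does not reach only later rows make up. A row lasts 1/8 s, in which the tool goes at most 62.5 mm and 10.7 degrees, less where a joint would pass 70% of its speed; a pose out of reach is approached as far as the arm can. A call with a gripper value outside its range is refused whole. "grip" is the closure in counts, from 0 (fully open) to 255 (shut), set as the call begins (left out, the last holds). The fingers move at their own pace and stop on an object; "newtons" is the grip in N (left out, the last holds). Time passes only in rows, so rows that repeat a pose let the fingers close. It gives the time, the measured TCP pose, the force and the opening at its end, in the units of the state.
- arm.get_state(): the state, without advancing time (a new reading comes with each control period).
- cams.grab_frame(name): name is "scene" or "top" or "wrist"; returns (picture, depth): 480x640x3 uint8, red, green, blue; 480x640 float32, m along the optical axis (not along the pixel's ray), 0 where there is no reading.
- cams.camera_params(name): a dict with "intrinsics" (3x3 intrinsics, pixels), "position" and "attitude" of the camera in the world. Camera axes: x right, y down, z forward; pixel columns grow to the right and rows downward; lengths in m; the calibration is good to about 2 mm. A picture is of the moment at which its call begins: read the wrist's pose just before it. camera_params takes no time and is no camera call; for the wrist camera it gives the pose at the moment of the call.
- job_done(): hands the job in, once; it reports no verdict.
Trained networks look in the newest picture that a camera, given by its name, has taken for a name from the list of things; names that differ only in an ending like _2 or _b are one class to them, and where a whole thing is asked for, a point or a joint stands for the part that bears it (a point fixed in the world has none). Each returns a list of dicts, best first, with "score" (0 to 1); they miss things now and then, are a little off and sometimes report something else, mostly with a low value. They report only what shows in the picture. A call takes as long as a camera call. They do not tell look-alikes from the thing itself.
- finder.find_in(camera, query): "xyz" ([x, y, z] in m, in world coordinates, good to about 4 mm: the middle of the surface that is visible of it).
- finder.masks_of(camera, query): "mask" (480x640 bool, what is visible of it).
The state is a dict: "t": time; "q": joint angles; "qd": joint speeds; "joint_efforts": joint torques, N m; "eef_pos": TCP position; "ee_rot": TCP orientation; "force": force on the tool from outside, world axes, zero at the start; "moment": the same for the moment, N m; "width": finger opening in m.
Only numpy, scipy, OpenCV 4.12 (cv2) and the standard library are available. Lean on these libraries where they do the work, as an engineer would, in place of code of your own. Each camera call takes 0.05 s, during which the arm holds its last target. There are 200 camera calls.

## Working session

There is one attempt and no reset: what is moved stays moved. The work goes in short steps, Python scripts to look and compute and a tool call to move; the robot and the scene stay as the last step left them, time stands still between calls to the robot, and variables do not carry over. Pictures are saved under pics/ and viewed, about 8 in all and at most 12, crops included, and the job is handed in when it is done.

Besides the shell and the picture viewer there is one more tool, called after "Emit:" as name(argument=value, ...) on one line, values as JSON. play_rows: Moves the arm, as the interface text tells. Its arguments: {"type":"object","properties":{"targets":{"type":"array","items":{"type":"array","items":{"type":"array","items":{"type":"number"}}}},"grip":{"type":"number"},"newtons":{"type":"number"}},"required":["targets"]}

```bash
mkdir -p pics; ls; python3 - <<'E'
from station import arm,cams,finder
import cv2,numpy as np
np.set_printoptions(precision=4,suppress=True)
print(arm.tcp_to_tips); print(arm.get_state())
ims=[]
for c in("scene","top"):
    im,d=cams.grab_frame(c); cv2.imwrite(f"pics/{c}0.png",im[:,:,::-1]); np.save(f"{c}0.npy",d)
    p=cams.camera_params(c); print(c,p)
    for q in("brown_module","flip_nest","leaf_handle","transformer","run_capacitor"):
        for r in finder.find_in(c,q)[:4]: print(c,q,np.array(r["xyz"]),round(r["score"],2))
E
```

```text
pics
0.1781
{'t': 0.0, 'q': array([ 1.5261,  0.3594,  0.0111, -0.0004, -1.2241, -0.2881]), 'qd': array([ 0.0006,  0.001 , -0.0004,  0.0005,  0.0007,  0.001 ]), 'joint_efforts': array([ -0.0002, -58.2724,  29.3057,   6.9973,   0.007 ,  -0.0002]), 'eef_pos': array([0.2204, 0.6378, 0.4037]), 'ee_rot': array([ 3.1399, -0.0001, -0.3329]), 'force': array([-0.1613, -0.0706,  0.4004]), 'moment': array([-0.042 , -0.0304, -0.0252]), 'width': 0.08759155804364588}
scene {'intrinsics': array([[585.5298,   0.    , 314.9131],
       [  0.    , 585.5298, 242.1432],
       [  0.    ,   0.    ,   1.    ]]), 'position': array([-0.1781, -0.7179,  0.9217]), 'attitude': array([-2.2706, -0.0029, -0.7592])}
scene brown_module [0.6119 0.071  0.032 ] 0.91
scene brown_module [ 0.4502 -0.1658  0.0283] 0.77
scene brown_module [0.4678 0.1908 0.0278] 0.66
scene flip_nest [0.4748 0.2273 0.0209] 0.69
scene leaf_handle [0.4721 0.1898 0.0254] 0.94
scene leaf_handle [ 0.5084 -0.2885  0.031 ] 0.27
scene transformer [ 0.5068 -0.2868  0.0306] 0.96
scene run_capacitor [ 0.4337 -0.035   0.0302] 0.78
top {'intrinsics': array([[540.3623,   0.    , 320.4337],
       [  0.    , 540.3623, 235.4733],
       [  0.    ,   0.    ,   1.    ]]), 'position': array([0.4693, 0.0069, 1.0769]), 'attitude': array([-3.0521,  0.0243, -1.5608])}
top brown_module [0.6198 0.0784 0.0268] 0.91
top brown_module [ 0.6369 -0.2516  0.0301] 0.88
top brown_module [ 0.4613 -0.1608  0.0326] 0.76
top flip_nest [0.4861 0.2391 0.0166] 0.95
top flip_nest [0.473  0.1871 0.0157] 0.24
top leaf_handle [0.4722 0.1875 0.0175] 0.97
top transformer [ 0.52   -0.2776  0.0376] 0.62
top transformer [0.4707 0.1865 0.0177] 0.59
top run_capacitor [ 0.4507 -0.0253  0.0343] 0.58
```

View pics/top0.png

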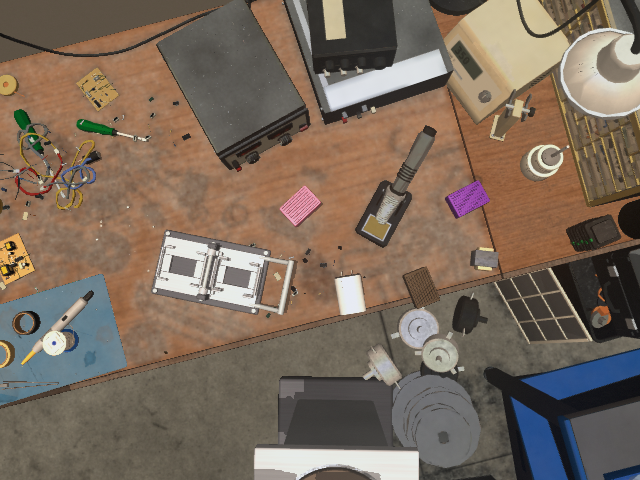

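View pics/scene0.png

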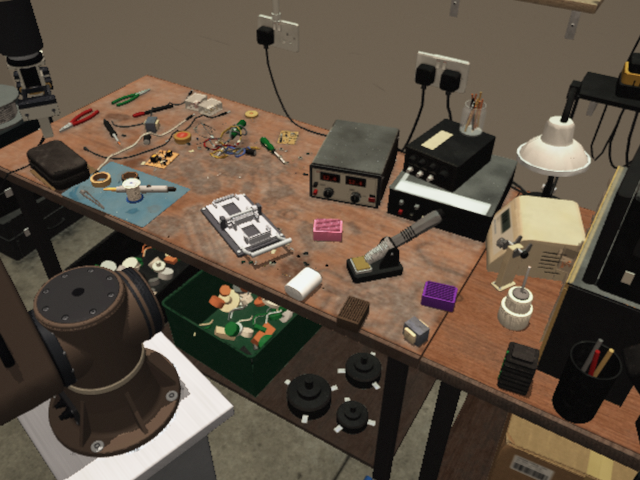

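Candidates for the module in the top view: brown (421,287), pink (300,206), purple (468,199). The description picks the brown one; the crop below checks it.

```bash
cat > h.py <<'E'
from station import arm,cams,finder,job_done
import cv2,numpy as np
from scipy.spatial.transform import Rotation as R
np.set_printoptions(precision=4,suppress=True)
def grab(c):
    p=cams.camera_params(c); im,d=cams.grab_frame(c)
    K=p["intrinsics"]; v,u=np.mgrid[:480,:640]
    r=np.stack([(u-K[0,2])/K[0,0],(v-K[1,2])/K[1,1],np.ones_like(d)],-1)*d[...,None]
    X=r@R.from_euler("xyz",p["attitude"]).as_matrix().T+p["position"]; X[d==0]=np.nan
    return im,X,p
def proj(p,P):
    c=(np.atleast_2d(P)-p["position"])@R.from_euler("xyz",p["attitude"]).as_matrix()
    return c[:,:2]/c[:,2:]*[p["intrinsics"][0,0],p["intrinsics"][1,1]]+p["intrinsics"][:2,2]
def rect(P): # long-axis angle
    (c,(w,h),_)=cv2.minAreaRect((P*1000).astype(np.float32)); b=cv2.boxPoints((c,(w,h),_))
    e=max(b[1]-b[0],b[2]-b[1],key=np.linalg.norm)
    return np.array(c)/1000,max(w,h),min(w,h),np.degrees(np.arctan2(e[1],e[0]))
def tool(P): # world xyz -> shift in tool axes (TCP goes to P)
    s=arm.get_state(); return R.from_euler("xyz",s["ee_rot"]).inv().apply(np.array(P)-s["eef_pos"])
E
python3 - <<'E'
from h import *
for c in("top","scene"):
    im,X,p=grab(c)
    for q,zl in(("brown_module",.022),("flip_nest",.006),("leaf_handle",.006),("transformer",.02),("run_capacitor",.02)):
        for m in finder.masks_of(c,q)[:3]:
            k=m["mask"]&(X[...,2]>zl)&(X[...,2]<.12); P=X[k]
            if len(P)<20: continue
            print(c,q,round(m["score"],2),np.median(im[k],0),np.argwhere(k).mean(0)[::-1].round(),"z",np.percentile(P[:,2],[5,50,95]),*rect(P[:,:2]))
    if c=="top":
        cr=np.hstack([cv2.resize(im[220:330,140:310],None,fx=3,fy=3),cv2.resize(im[240:330,370:460],(270,330))[:, :]])
        cv2.imwrite("pics/c1.png",cr[:,:,::-1])
E
```

```text
top brown_module 0.97 [229. 149. 170.] [300. 205.] z [0.026  0.0304 0.0357] [0.6224 0.0745] 70.02192687988281 48.39290237426758 -46.70599
top brown_module 0.96 [150.  70. 165.] [468. 198.] z [0.026  0.0302 0.0358] [ 0.6387 -0.2544] 71.50331115722656 47.93108367919922 -61.796783
top brown_module 0.74 [102.  79.  59.] [421. 287.] z [0.0258 0.0302 0.0353] [ 0.4648 -0.162 ] 69.89897155761719 47.60896301269531 21.65222
top flip_nest 0.8 [194. 188. 179.] [215. 273.] z [0.0075 0.0164 0.0411] [0.4869 0.2261] 269.84246826171875 129.61366271972656 79.23462
top transformer 0.76 [132. 124. 120.] [485. 259.] z [0.0261 0.0345 0.038 ] [ 0.521  -0.2845] 45.22616195678711 43.694271087646484 84.283714
top run_capacitor 0.73 [231. 234. 234.] [350. 294.] z [0.0239 0.0318 0.0358] [ 0.4502 -0.0245] 73.97762298583984 50.73223114013672 10.045083
scene brown_module 0.79 [84.  36.  98.5] [439. 292.] z [0.0246 0.0305 0.0347] [ 0.6343 -0.2543] 69.79808044433594 51.56792449951172 -62.960434
scene brown_module 0.77 [71. 53. 39.] [353. 311.] z [0.0243 0.0293 0.0345] [ 0.46   -0.1634] 76.27587890625 47.880897521972
[... 437 characters left out ...]
 transformer 0.68 [124.  117.  112.5] [416. 329.] z [0.0224 0.0323 0.0361] [ 0.5184 -0.2837] 48.087425231933594 46.924739837646484 -5.360952
scene transformer 0.57 [147. 141. 135.] [255. 232.] z [0.0209 0.0339 0.042 ] [0.4714 0.1778] 174.78915405273438 104.29850769042969 80.74562
scene transformer 0.18 [71. 53. 39.] [353. 311.] z [0.0237 0.0292 0.0345] [ 0.4595 -0.1629] 76.65030670166016 49.49897384643555 20.683527
scene run_capacitor 0.67 [243. 245. 238.] [303. 281.] z [0.022  0.0305 0.0346] [ 0.4468 -0.0263] 78.751220703125 50.562950134277344 6.81258
scene run_capacitor 0.22 [149. 143. 137.] [248. 226.] z [0.0209 0.0338 0.0428] [0.4812 0.2223] 266.10064697265625 112.18620300292969 81.45268
```

View pics/c1.png

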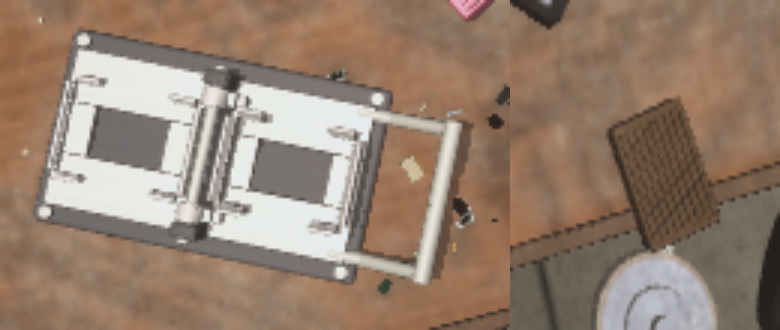

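The crop shows the brown module flat with fins up (top px 421,287; about (0.462,-0.163), long axis 22°). The nest is open with its leaf towards -y (hinge about (0.489,0.251), yaw about -10.7°). I'm moving over the nest first to refine this with the wrist camera.

Emit:
play_rows(targets=[[[0.377,0.354,0,0],[0.377,0.354,0,0],[0.377,0.354,0,0],[0.377,0.354,0,0],[0.377,0.354,0,0]]])

```text
t: 1.82
eef_pos: [0.3665, 0.3594, 0.405]
ee_rot: [-3.141, -0.0, -0.332]
force: [1.2, 1.2, 2.0]
width: 0.0872
```

Emit:
play_rows(targets=[[[0.148,0.139,0,0],[0.148,0.139,0,0],[0.148,0.139,0,0],[0.148,0.139,0,0],[0.148,0.139,0,0]]])

```text
t: 2.45
eef_pos: [0.4608, 0.1808, 0.4048]
ee_rot: [-3.141, -0.0, -0.335]
force: [0.4, 0.4, 0.6]
width: 0.0875
```

```bash
python3 - <<'E'
from h import *
print(arm.get_state()["q"],arm.get_state()["eef_pos"])
im,X,p=grab("wrist"); cv2.imwrite("pics/w1.png",im[:,:,::-1]); np.savez("w1.npz",im=im,X=X)
print(p)
for q in("flip_nest","leaf_handle"):
    for m in finder.masks_of("wrist",q)[:2]:
        k=m["mask"]&(X[...,2]>.006)&(X[...,2]<.12); P=X[k]
        if len(P)>20: print(q,round(m["score"],2),np.percentile(P[:,2],[5,50,95]),*rect(P[:,:2]))
o=np.array([.489,.2506,0]);y=np.array([.1857,.9826,0]);x=np.array([.9826,-.1857,0])
for n,P in(("hinge",o+[0,0,.044]),("leaf",o-.055*y+[0,0,.018]),("handle",o-.155*y+[0,0,.043])): print(n,proj(p,P))
E
```

```text
[ 0.7718  0.059  -0.3743 -0.0001 -1.1372  0.4639] [0.4608 0.1808 0.4048]
{'intrinsics': array([[401.6315,   0.    , 327.3363],
       [  0.    , 401.6315, 239.761 ],
       [  0.    ,   0.    ,   1.    ]]), 'position': array([0.5289, 0.1585, 0.3846]), 'attitude': array([ 2.8738,  0.0004, -1.9054])}
flip_nest 0.82 [0.0089 0.0175 0.0418] [0.4853 0.2241] 276.5651550292969 130.02944946289062 79.288216
leaf_handle 0.89 [0.0165 0.0185 0.0426] [0.4759 0.1779] 169.1650848388672 106.35088348388672 79.70692
hinge [[241.8896 211.2507]]
leaf [[306.3573 197.0513]]
handle [[421.0156 184.6242]]
```

View pics/w1.png

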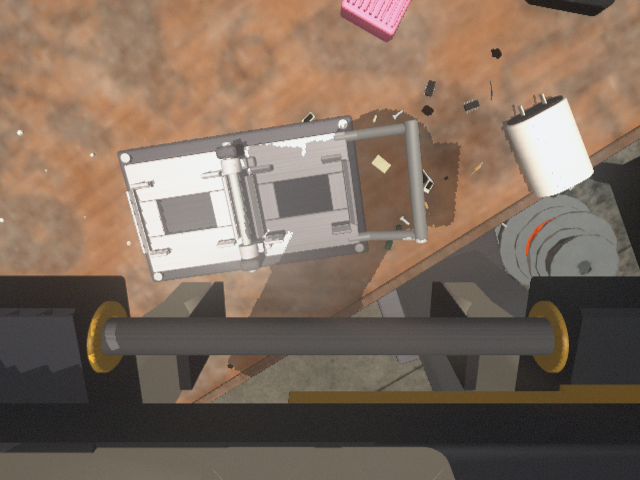

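```bash
python3 - <<'E'
from h import *
f=np.load("w1.npz");im,X=f["im"],f["X"]
o=np.array([.489,.2506]);a=np.radians(-10.7)
for it in range(3):
    x=np.array([np.cos(a),np.sin(a)]);y=np.array([-x[1],x[0]])
    N=np.stack([(X[...,:2]-o)@x,(X[...,:2]-o)@y,X[...,2]],-1)
    v=np.isfinite(N[...,0])
    rod=v&(abs(N[...,0])<.04)&(N[...,1]>-.175)&(N[...,1]<-.135)&(N[...,2]>.025)
    s=np.polyfit(N[rod][:,0],N[rod][:,1],1)
    hin=v&(abs(N[...,0])<.04)&(abs(N[...,1])<.02)&(N[...,2]>.036)
    pl=v&(abs(N[...,1]+.055)<.02)&(N[...,2]>.014)&(N[...,2]<.1)
    fl=v&(abs(N[...,1]+.055)<.03)&(abs(N[...,0])<.025)
    base=v&(abs(N[...,1]-.05)<.04)&(N[...,2]>.006)&(N[...,2]<.013)
    sr=v&(N[...,1]<-.115)&(N[...,1]>-.14)&(N[...,2]>.025)
    print(np.degrees(a),"rod y",s,N[rod][:,2].max(),np.percentile(N[rod][:,2],90),"hinge y",np.median(N[hin][:,1]),np.percentile(N[hin][:,2],90),
     "plate x",np.percentile(N[pl][:,0],[1,99]),"base x",np.percentile(N[base][:,0],[1,99]) if base.any() else 0,
     "side rods",[np.median(N[sr&(np.sign(N[...,0])==g)][:,0]) for g in(-1,1)])
    a+=np.arctan(s[0])
w=v&(abs(N[...,1]+.055)<.035)&(abs(N[...,0])<.03)&(N[...,2]<.0145)
print("window",*rect(N[w][:,:2]),"floor z",np.median(N[pl][:,2]))
E
```

```text
-10.7 rod y [ 0.1159 -0.145 ] 0.3176836315369216 0.31567422416629026 hinge y -0.01565572923877751 0.31642653302837404 plate x [-0.0493  0.0528] base x [-0.0623  0.0659] side rods [np.float64(-0.011252355937930182), np.float64(0.007664689687320062)]
-4.08919105980315 rod y [-0.0928 -0.1443] 0.31714924971091724 0.31546160802265066 hinge y -0.015676806117010833 0.31631117362579936 plate x [-0.0563  0.0473] base x [-0.0569  0.0745] side rods [np.float64(-0.010143567763808602), np.float64(0.0014873252479290903)]
-9.390264692977636 rod y [ 0.0713 -0.1444] 0.3176760337289993 0.31575691658273364 hinge y -0.015769156363653287 0.3164072773427477 plate x [-0.0506  0.0515] base x [-0.0611  0.0672] side rods [np.float64(-0.00958586028149889), np.float64(0.007149322146591147)]
window [-0.0002 -0.0517] 50.52268981933594 33.84263610839844 88.84403 floor z 0.01766403660278215
```

Emit:
play_rows(targets=[[[0.11,0.3,0,-41],[0.11,0.3,0,-41],[0.11,0.3,0,-41],[0.11,0.3,0,-41],[0.11,0.3,0,-41]]])

```text
t: 3.22
eef_pos: [0.4664, -0.1023, 0.405]
ee_rot: [3.141, -0.001, 0.389]
force: [1.0, -0.0, 0.6]
width: 0.0877
```

```bash
cat >> h.py <<'E'
def module(im,X,c=(.462,-.163)):
    hsv=cv2.cvtColor(im,cv2.COLOR_RGB2HSV)
    k=(np.hypot(X[...,0]-c[0],X[...,1]-c[1])<.06)&(X[...,2]>.02)&(X[...,2]<.06)
    return rect(X[k][:,:2]),np.percentile(X[k][:,2],[5,50,95]),k.sum()
E
python3 - <<'E'
from h import *
s=arm.get_state();print(s["eef_pos"],s["ee_rot"])
im,X,p=grab("wrist"); cv2.imwrite("pics/w2.png",im[:,:,::-1])
print(module(im,X)); 
for m in finder.masks_of("wrist","brown_module")[:2]:
    k=m["mask"]&(X[...,2]>.022)&(X[...,2]<.06); print(m["score"],np.median(im[k],0),np.argwhere(k).mean(0)[::-1],*rect(X[k][:,:2]))
f=np.load("w1.npz");im,X=f["im"],f["X"]; X[X[...,2]>.1]=np.nan
o=np.array([.489,.2506]);a=np.radians(-10.7)
for it in range(3):
    x=np.array([np.cos(a),np.sin(a)]);y=np.array([-x[1],x[0]])
    N=np.stack([(X[...,:2]-o)@x,(X[...,:2]-o)@y,X[...,2]],-1)
    v=np.isfinite(N[...,0])
    rod=v&(abs(N[...,0])<.04)&(N[...,1]>-.175)&(N[...,1]<-.135)&(N[...,2]>.025)
    s=np.polyfit(N[rod][:,0],N[rod][:,1],1)
    hin=v&(abs(N[...,0])<.04)&(abs(N[...,1])<.02)&(N[...,2]>.036)
    pl=v&(abs(N[...,1]+.055)<.02)&(N[...,2]>.014)
    base=v&(abs(N[...,1]-.05)<.04)&(N[...,2]>.006)&(N[...,2]<.013)
    sr=v&(N[...,1]<-.115)&(N[...,1]>-.14)&(N[...,2]>.025)
    fx=v&(abs(N[...,1]-.055)<.02)&(N[...,2]>.014)
    print(np.degrees(a),"rod y",s,np.percentile(N[rod][:,2],[10,90]),"hinge y",np.median(N[hin][:,1]),np.percentile(N[hin][:,2],90),
     "plate x",np.percentile(N[pl][:,0],[1,99]),"fixed x",np.percentile(N[fx][:,0],[1,99]),"base x",np.percentile(N[base][:,0],[1,99]) if base.any() else 0,
     "side rods",[np.median(N[sr&(np.sign(N[...,0])==g)][:,0]) for g in(-1,1)])
    a+=np.arctan(s[0])
E
```

```text
[ 0.4664 -0.1023  0.405 ] [ 3.1414 -0.0011  0.3894]
((array([ 0.4649, -0.1607]), 69.83236694335938, 48.1440544128418, np.float32(21.962822)), array([0.0281, 0.0301, 0.0353]), np.int64(3939))
0.62 [103.  83.  66.] [385.9752 236.8072] [ 0.4649 -0.1607] 69.83236694335938 48.1440544128418 21.962822
0.59 [197.  89. 220.] [570.7383  92.5376] [ 0.6384 -0.2519] 71.29215240478516 47.885040283203125 -62.05013
-10.7 rod y [ 0.0002 -0.1511] [0.0389 0.043 ] hinge y -0.00039338255354582025 0.04398861417058078 plate x [-0.0493  0.0528] fixed x [-0.0494  0.0528] base x [-0.0623  0.0659] side rods [np.float64(-0.04461937096647682), np.float64(0.1380728086718051)]
-10.68647641064763 rod y [ 0.0002 -0.1511] [0.0389 0.043 ] hinge y -0.0003898480183094059 0.04398861417058078 plate x [-0.0494  0.0528] fixed x [-0.0494  0.0528] base x [-0.0623  0.0659] side rods [np.float64(-0.0446483304595747), np.float64(0.1380479166564659)]
-10.675350306639519 rod y [ 0.0001 -0.1511] [0.0389 0.043 ] hinge y -0.0003902281895253998 0.04398160774206894 plate x [-0.0494  0.0528] fixed x [-0.0494  0.0528] base x [-0.0623  0.066 ] side rods [np.float64(-0.04467215409862293), np.float64(0.13803365321418837)]
```

Emit:
play_rows(targets=[[[-0.0236,0.0534,0.02,0],[-0.0236,0.0534,0.08,0],[-0.0236,0.0534,0.12,0],[-0.0236,0.0534,0.15,0],[-0.0236,0.0534,0.15,0]]])

```text
t: 3.95
eef_pos: [0.4638, -0.1593, 0.2528]
ee_rot: [-3.14, 0.004, 0.384]
force: [-0.1, -0.2, 0.8]
width: 0.0878
```

```bash
python3 - <<'E'
from h import *
s=arm.get_state();print(s["eef_pos"],s["ee_rot"])
im,X,p=grab("wrist"); cv2.imwrite("pics/w3.png",im[:,:,::-1])
r=module(im,X);print(r, tool([*r[0][0],.183]))
E
```

```text
[ 0.4638 -0.1593  0.2528] [-3.1399  0.0045  0.3842]
((array([ 0.4676, -0.1597]), 64.06407928466797, 48.0892448425293, np.float32(22.191252)), array([0.0284, 0.03  , 0.0352]), np.int64(10335)) [0.0027 0.0013 0.0715]
```

View pics/w3.png

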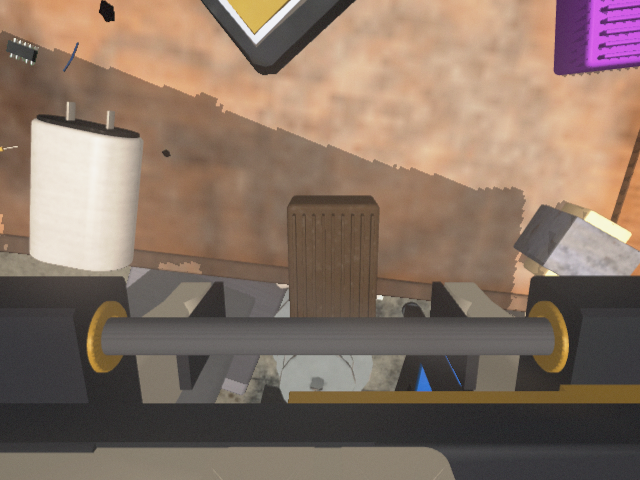

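The picture shows the module straight under the jaws (px 333,258) and clear of the capacitor and transformer. Descending to grip.

Emit:
play_rows(targets=[[[0.0005,0.0015,0.04,0],[0.0005,0.0015,0.06,0],[0.0005,0.0015,0.07,0],[0.0005,0.0015,0.07,0],[0.0005,0.0015,0.07,0]]])

```text
t: 4.62
eef_pos: [0.4659, -0.1616, 0.1859]
ee_rot: [3.141, -0.002, 0.383]
force: [0.5, -0.0, 0.7]
width: 0.0876
```

Emit:
play_rows(targets=[[[0,0,0,0],[0,0,0,0],[0,0,0,0],[0,0,0,0],[0,0,0,0]]], grip=255, newtons=25)

```text
t: 5.25
eef_pos: [0.4652, -0.1618, 0.1847]
ee_rot: [-3.142, 0.0, 0.383]
force: [-0.9, -0.4, 0.3]
width: 0.048
```

Emit:
play_rows(targets=[[[0,0,-0.04,0],[0,0,-0.09,0],[0.01,-0.03,-0.1,-6],[0.03,-0.08,-0.1,-14],[0.055,-0.135,-0.1,-24]]])

```text
t: 5.88
eef_pos: [0.4653, -0.015, 0.2848]
ee_rot: [3.142, -0.0, 0.805]
force: [1.6, 0.4, -2.0]
width: 0.0478
```

```bash
python3 - <<'E'
from h import *
s=arm.get_state();print(s["eef_pos"],s["ee_rot"],s["width"],s["q"])
print(tool([.4811,.1997,.285]), 79.32-np.degrees(s["ee_rot"][2]))
E
```

```text
[ 0.4653 -0.015   0.2848] [ 3.1416 -0.0004  0.8051] 0.04775790503292292 [ 0.3923  0.1329 -0.6005 -0.0002 -0.8371  1.9837]
[ 0.1658 -0.1374 -0.0001] 33.193899904035405
```

Emit:
play_rows(targets=[[[0.04,-0.035,0,-8],[0.08,-0.068,0,-17],[0.12,-0.1,0,-26],[0.155,-0.128,0,-33.2],[0.166,-0.137,0,-33.2]]])

```text
t: 6.5
eef_pos: [0.4828, 0.2008, 0.2843]
ee_rot: [-3.141, 0.0, 1.384]
force: [-1.1, -0.0, -1.9]
width: 0.0479
```

```bash
python3 - <<'E'
from h import *
s=arm.get_state();print(s["eef_pos"],s["ee_rot"],s["width"])
im,X,p=grab("wrist"); cv2.imwrite("pics/w4.png",im[:,:,::-1]); np.savez("w4.npz",X=X)
o=np.array([.4913,.2537]);a=np.radians(-10.68);x=np.array([np.cos(a),np.sin(a)]);y=np.array([-x[1],x[0]])
N=np.stack([(X[...,:2]-o)@x,(X[...,:2]-o)@y,X[...,2]],-1)
N[~np.isfinite(N)]=9
h=(abs(N[...,0])<.035)&(abs(N[...,1])<.015)&(N[...,2]>.036)&(N[...,2]<.06); 
if h.any(): print("hinge y",np.percentile(N[h][:,1],[5,50,95]),h.sum())
for z in(.012,.016,.02):
  f=(N[...,1]>.02)&(N[...,1]<.09)&(N[...,2]>z-.002)&(N[...,2]<z+.002)
  if f.any(): print(z,"x",np.percentile(N[f][:,0],[1,99]),f.sum())
b=(abs(N[...,0])<.04)&(N[...,1]>.05)&(N[...,1]<.13)&(N[...,2]>.007)&(N[...,2]<.04); print("base end y",np.percentile(N[b][:,1],99.5) if b.any() else 0)
print("module in view?",((X[...,2]>.09)&(X[...,2]<.15)).sum())
print(proj(p,[[*(o-.055*y),.018]]),tool([.4811,.1997,.285]),79.32-np.degrees(s["ee_rot"][2]))
E
```

```text
[0.4828 0.2008 0.2843] [-3.1414  0.0002  1.3842] 0.047851731730542774
hinge y [-0.0139 -0.0016  0.0037] 3006
0.012 x [-0.0626  0.0622] 3392
0.016 x [-0.0514  0.0509] 11409
0.02 x [-0.0507  0.0499] 5568
base end y 0.0872542457578231
module in view? 19763
[[323.985  249.4155]] [-0.0017 -0.0016 -0.0008] 0.010257520772924522
```

View pics/w4.png

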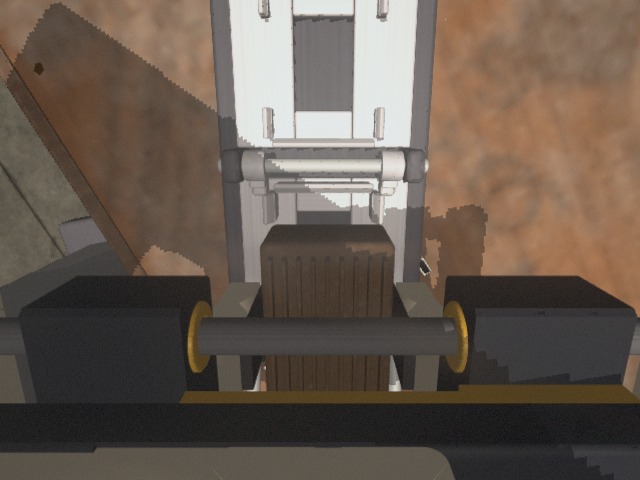

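```bash
python3 - <<'E'
from h import *
X=np.load("w4.npz")["X"];s=arm.get_state();print(s["eef_pos"],s["ee_rot"])
o=np.array([.4913,.2537]);a=np.radians(-10.68);x=np.array([np.cos(a),np.sin(a)]);y=np.array([-x[1],x[0]])
N=np.stack([(X[...,:2]-o)@x,(X[...,:2]-o)@y,X[...,2]],-1);N[~np.isfinite(N)]=9
h=(abs(N[...,0])<.03)&(abs(N[...,1])<.02)&(N[...,2]>.0405)&(N[...,2]<.06)
print("hinge",np.percentile(N[h],[5,50,95],axis=0))
for g in(0,1):
  w=(N[...,1]>.01)&(N[...,1]<.1)&(N[...,2]>.023)&(N[...,2]<.04); ww=N[w&((N[...,0]>0)==g)]; print("fixed walls x",np.percentile(ww,[2,50,98],axis=0)[:,0],len(ww))
m=(N[...,2]>.128)&(N[...,2]<.15)&(abs(N[...,0])<.05); print("module top",np.percentile(N[m],[1,50,99],axis=0))
print("tcp in nest",(s["eef_pos"][:2]-o)@x,(s["eef_pos"][:2]-o)@y)
E
```

```text
[0.483  0.2011 0.2842] [-3.1414  0.0002  1.3822]
hinge [[-0.026  -0.0119  0.0405]
 [ 0.0003 -0.0009  0.0409]
 [ 0.026   0.0018  0.0418]]
fixed walls x [-0.0344 -0.0301 -0.0015] 819
fixed walls x [0.0013 0.0296 0.0339] 799
module top [[-0.0341 -0.0779  0.1281]
 [ 0.0021 -0.0407  0.1298]
 [ 0.0387 -0.0193  0.1451]]
tcp in nest 0.0015893491957928037 -0.05326411890378998
```

Emit:
play_rows(targets=[[[-0.0017,-0.0016,0.01,0],[-0.0017,-0.0016,0.03,0],[-0.0017,-0.0016,0.04,0],[-0.0017,-0.0016,0.04,0],[-0.0017,-0.0016,0.04,0]]])

```text
t: 7.18
eef_pos: [0.4812, 0.197, 0.2451]
ee_rot: [3.141, -0.0, 1.381]
force: [0.0, -0.8, -2.7]
width: 0.0474
```

```bash
python3 - <<'E'
from h import *
s=arm.get_state();print(s["eef_pos"],s["ee_rot"]); print(tool([.4811,.1997,.2027]))
E
```

```text
[0.4812 0.197  0.2451] [ 3.1412 -0.0003  1.3806]
[ 0.0027 -0.0006  0.0424]
```

Emit:
play_rows(targets=[[[0.002,-0.0003,0.015,0],[0.002,-0.0003,0.02,0],[0.002,-0.0003,0.02,0],[0.002,-0.0003,0.02,0]]])

```text
t: 7.68
eef_pos: [0.4811, 0.1993, 0.2247]
ee_rot: [3.142, 0.0, 1.381]
force: [0.1, 0.6, -1.9]
width: 0.0477
```

Emit:
play_rows(targets=[[[0,0,0.01,0],[0,0,0.016,0],[0,0,0.019,0],[0,0,0.019,0],[0,0,0.019,0]]])

```text
t: 8.3
eef_pos: [0.4811, 0.1993, 0.2058]
ee_rot: [3.141, -0.0, 1.381]
force: [-0.1, 0.3, -1.5]
width: 0.0477
```

Emit:
play_rows(targets=[[[0,0,0.002,0],[0,0,0.003,0],[0,0,0.003,0],[0,0,0.003,0]]])

```text
t: 8.8
eef_pos: [0.481, 0.1992, 0.2027]
ee_rot: [-3.142, 0.0, 1.381]
force: [0.6, 0.2, -1.0]
width: 0.0476
```

Emit:
play_rows(targets=[[[0,0,0,0],[0,0,0,0],[0,0,0,0],[0,0,0,0],[0,0,0,0]]], grip=0)

```text
t: 9.43
eef_pos: [0.481, 0.1993, 0.2027]
ee_rot: [3.142, -0.0, 1.381]
force: [-0.5, -0.6, -0.7]
width: 0.0866
```

Emit:
play_rows(targets=[[[0,0,-0.03,0],[0,0,-0.08,0],[0,0,-0.13,0],[0,0,-0.16,0],[0,0,-0.16,0]]])

```text
t: 10.05
eef_pos: [0.4815, 0.1995, 0.3655]
ee_rot: [3.138, -0.004, 1.381]
force: [0.3, 0.5, -1.0]
width: 0.0875
```

```bash
python3 - <<'E'
from h import *
s=arm.get_state();print(s["eef_pos"],s["ee_rot"])
im,X,p=grab("top"); cv2.imwrite("pics/t5.png",cv2.resize(im[215:330,140:310],None,fx=4,fy=4)[:,:,::-1])
o=np.array([.4913,.2537]);a=np.radians(-10.68);x=np.array([np.cos(a),np.sin(a)]);y=np.array([-x[1],x[0]])
im,X,p=grab("wrist"); cv2.imwrite("pics/w5.png",im[:,:,::-1])
N=np.stack([(X[...,:2]-o)@x,(X[...,:2]-o)@y,X[...,2]],-1);N[~np.isfinite(N)]=9
m=(N[...,2]>.043)&(N[...,2]<.08)&(abs(N[...,0])<.05)&(N[...,1]>-.11)&(N[...,1]<-.005); print(m.sum(),rect(N[m][:,:2]),np.percentile(N[m][:,2],[5,50,95]))
print(tool([*(o-.155*y),.35]))
E
```

```text
[0.4815 0.1995 0.3655] [ 3.1381 -0.0042  1.3814]
5692 (array([ 0.    , -0.0475]), 99.87736511230469, 84.9118881225586, np.float32(-0.04397697)) [0.0463 0.0479 0.0532]
[-0.0993  0.0006  0.0125]
```

View pics/w5.png

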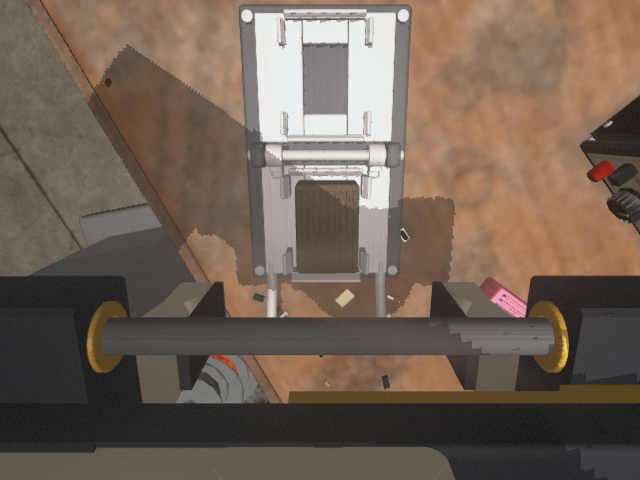

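The picture shows the module fins up, seated in the leaf pocket (px 327,225); its top is at 48–53 mm, as expected. Next the handle.

Emit:
play_rows(targets=[[[-0.03,0,0,10],[-0.06,0,0,20],[-0.09,0,0,30],[-0.1,0,0,40],[-0.1,0,0,50]]], grip=139)

```text
t: 10.78
eef_pos: [0.4616, 0.1, 0.3613]
ee_rot: [3.142, 0.003, 0.501]
force: [-0.2, 0.0, 0.5]
width: 0.0436
```

Emit:
play_rows(targets=[[[0,0,0,10],[0,0,0,20],[0,0,0,30],[0,0,0,39.8],[0,0,0,39.8]]])

```text
t: 11.4
eef_pos: [0.4619, 0.1009, 0.3614]
ee_rot: [3.14, 0.002, -0.185]
force: [-0.1, 0.2, -0.4]
width: 0.0397
```

```bash
python3 - <<'E'
from h import *
s=arm.get_state();print(s["eef_pos"],s["ee_rot"],s["width"],s["q"])
o=np.array([.4913,.2537]);a=np.radians(-10.68);x=np.array([np.cos(a),np.sin(a)]);y=np.array([-x[1],x[0]])
im,X,p=grab("wrist"); cv2.imwrite("pics/w6.png",im[:,:,::-1])
N=np.stack([(X[...,:2]-o)@x,(X[...,:2]-o)@y,X[...,2]],-1);N[~np.isfinite(N)]=9
for lo,hi in((-.03,0),(0,.03)):
  m=(N[...,2]>.038)&(N[...,2]<.06)&(N[...,0]>lo)&(N[...,0]<hi)&(N[...,1]>-.18)&(N[...,1]<-.13); print(m.sum(),np.percentile(N[m],[5,50,95],axis=0) if m.any() else 0)
print(tool([*(o-.155*y),.196]),-10.68-np.degrees(s["ee_rot"][2]))
E
```

```text
[0.4619 0.1009 0.3614] [ 3.14    0.0018 -0.1852] 0.03967229075183335 [ 0.6326  0.0579 -0.4812 -0.0002 -1.0342  0.7531]
537 [[-0.0284 -0.1608  0.039 ]
 [-0.0148 -0.1554  0.0417]
 [-0.0013 -0.1507  0.0432]]
572 [[ 0.0017 -0.1606  0.0389]
 [ 0.0151 -0.1553  0.0416]
 [ 0.0285 -0.1507  0.0433]]
[ 0.0008 -0.0008  0.1657] -0.0702945096684715
```

View pics/w6.png

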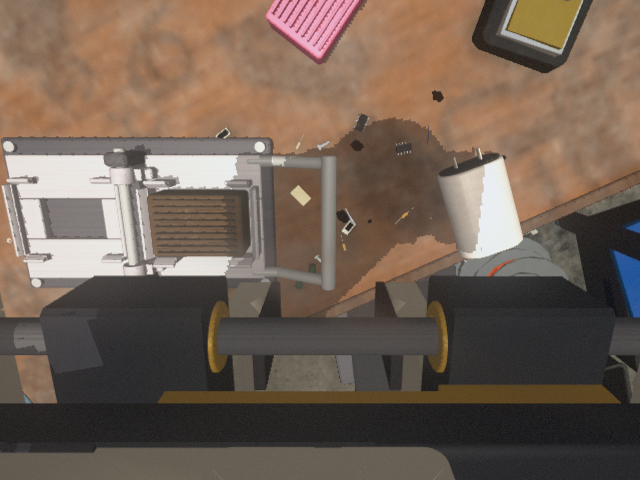

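Emit:
play_rows(targets=[[[0.0008,-0.0003,0.05,0],[0.0008,-0.0003,0.1,0],[0.0008,-0.0003,0.14,0],[0.0008,-0.0003,0.16,0],[0.0008,-0.0003,0.165,0]]])

```text
t: 12.08
eef_pos: [0.4625, 0.1008, 0.1961]
ee_rot: [3.139, 0.003, -0.183]
force: [0.4, -0.5, -0.0]
width: 0.0397
```

Emit:
play_rows(targets=[[[0,0,0,0],[0,0,0,0],[0,0,0,0],[0,0,0,0],[0,0,0,0]]], grip=255, newtons=15)

```text
t: 12.7
eef_pos: [0.4629, 0.1, 0.1984]
ee_rot: [3.14, -0.0, -0.186]
force: [3.5, -10.7, 3.9]
width: 0.0114
```

```bash
python3 - <<'E'
import numpy as np
r=.155;f=lambda t:np.array([-r*(1-np.cos(t)),-r*np.sin(t)])
T=np.pi/30
for c in range(6): print([[0,*(f((c*5+k)*T)-f(c*5*T)).round(4).tolist(),0] for k in range(1,6)])
E
```

```text
[[0, -0.0008, -0.0162, 0], [0, -0.0034, -0.0322, 0], [0, -0.0076, -0.0479, 0], [0, -0.0134, -0.063, 0], [0, -0.0208, -0.0775, 0]]
[[0, -0.0088, -0.0136, 0], [0, -0.019, -0.0262, 0], [0, -0.0305, -0.0377, 0], [0, -0.0431, -0.0479, 0], [0, -0.0567, -0.0567, 0]]
[[0, -0.0145, -0.0074, 0], [0, -0.0296, -0.0132, 0], [0, -0.0453, -0.0174, 0], [0, -0.0613, -0.0199, 0], [0, -0.0775, -0.0208, 0]]
[[0, -0.0162, 0.0008, 0], [0, -0.0322, 0.0034, 0], [0, -0.0479, 0.0076, 0], [0, -0.063, 0.0134, 0], [0, -0.0775, 0.0208, 0]]
[[0, -0.0136, 0.0088, 0], [0, -0.0262, 0.019, 0], [0, -0.0377, 0.0305, 0], [0, -0.0479, 0.0431, 0], [0, -0.0567, 0.0567, 0]]
[[0, -0.0074, 0.0145, 0], [0, -0.0132, 0.0296, 0], [0, -0.0174, 0.0453, 0], [0, -0.0199, 0.0613, 0], [0, -0.0208, 0.0775, 0]]
```

Emit:
play_rows(targets=[[[0,-0.0008,-0.016,0],[0,-0.0034,-0.032,0],[0,-0.0076,-0.048,0],[0,-0.0134,-0.063,0],[0,-0.0208,-0.0775,0]]])

```text
t: 13.32
eef_pos: [0.4666, 0.1195, 0.2763]
ee_rot: [3.137, 0.0, -0.186]
force: [5.0, -14.3, 3.0]
width: 0.0114
```

Emit:
play_rows(targets=[[[0,-0.009,-0.0136,0],[0,-0.019,-0.026,0],[0,-0.0305,-0.0377,0],[0,-0.043,-0.048,0],[0,-0.0567,-0.0567,0]]])

```text
t: 13.95
eef_pos: [0.4771, 0.1745, 0.3347]
ee_rot: [3.136, -0.001, -0.186]
force: [-3.6, -14.6, 18.5]
width: 0.0115
```

Emit:
play_rows(targets=[[[0,-0.0145,-0.008,0],[0,-0.0296,-0.014,0],[0,-0.0453,-0.0185,0],[0,-0.061,-0.0214,0],[0,-0.077,-0.0223,0]]])

```text
t: 14.58
eef_pos: [0.492, 0.2537, 0.3548]
ee_rot: [-3.141, -0.001, -0.186]
force: [4.3, -3.1, 1.0]
width: 0.0113
```

```bash
python3 - <<'E'
from h import *
s=arm.get_state();print(s["eef_pos"],s["ee_rot"],s["force"],s["width"])
o=np.array([.4913,.2537]);a=np.radians(-10.68);x=np.array([np.cos(a),np.sin(a)]);y=np.array([-x[1],x[0]])
d=s["eef_pos"][:2]-o;print(d@x,d@y,s["eef_pos"][2]-.159-.037)
im,X,p=grab("scene"); cv2.imwrite("pics/s7.png",cv2.resize(im[130:290,150:360],None,fx=3.5,fy=3.5)[:,:,::-1])
E
```

```text
[0.492  0.2537 0.3548] [-3.1409 -0.001  -0.1861] [ 4.2684 -3.0526  1.0379] 0.011305056878526473
0.0006644157161458037 0.00012922897478769525 0.1587786594830502
```

View pics/s7.png

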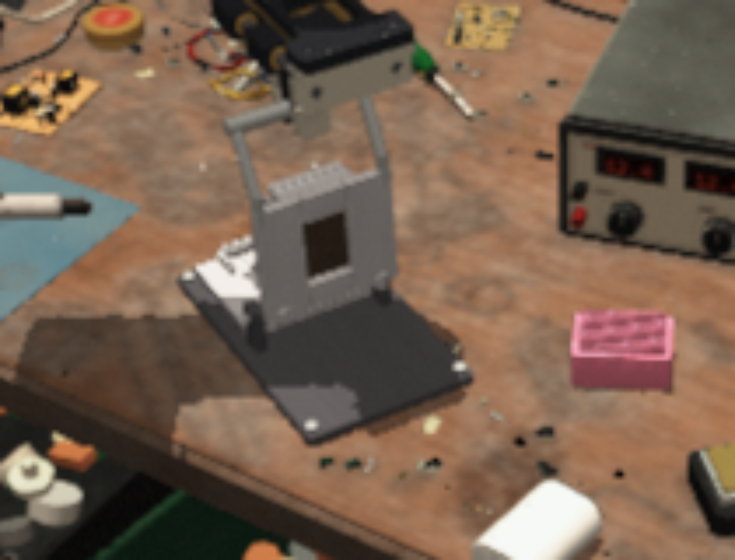

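The leaf stands upright, with the module showing through its window (crop px 327,245). Continuing the swing.

Emit:
play_rows(targets=[[[0,-0.0164,0.0008,0],[0,-0.0326,0.0034,0],[0,-0.0485,0.0077,0],[0,-0.0637,0.0136,0],[0,-0.0783,0.021,0]]])

```text
t: 15.25
eef_pos: [0.5063, 0.331, 0.3324]
ee_rot: [3.141, 0.0, -0.186]
force: [4.1, -3.5, -0.6]
width: 0.0115
```

Emit:
play_rows(targets=[[[0,-0.0137,0.0089,0],[0,-0.0265,0.0192,0],[0,-0.038,0.0308,0],[0,-0.0484,0.0435,0],[0,-0.0573,0.0573,0]]])

```text
t: 15.88
eef_pos: [0.5167, 0.3867, 0.2747]
ee_rot: [3.141, 0.0, -0.186]
force: [2.7, -3.6, -0.8]
width: 0.0116
```

Emit:
play_rows(targets=[[[0,-0.0074,0.0145,0],[0,-0.0133,0.0296,0],[0,-0.0176,0.0453,0],[0,-0.0201,0.0613,0],[0,-0.021,0.077,0]]])

```text
t: 16.5
eef_pos: [0.5205, 0.4052, 0.1984]
ee_rot: [3.137, 0.001, -0.186]
force: [-2.4, -16.0, 25.6]
width: 0.0112
```

Emit:
play_rows(targets=[[[0,0,0.002,0],[0,0,0.004,0],[0,0,0.004,0],[0,0,0.004,0]]])

```text
t: 17.0
eef_pos: [0.5204, 0.405, 0.1962]
ee_rot: [3.138, 0.0, -0.186]
force: [-2.5, -13.3, 19.4]
width: 0.0113
```

Emit:
play_rows(targets=[[[0,0,0,0],[0,0,0,0],[0,0,0,0],[0,0,0,0],[0,0,0,0]]], grip=139)

```text
t: 17.62
eef_pos: [0.5205, 0.4071, 0.1946]
ee_rot: [3.142, 0.0, -0.186]
force: [-0.4, -1.1, 0.3]
width: 0.0397
```

Emit:
play_rows(targets=[[[0,0,-0.01,0],[0,0,-0.03,0],[0,0,-0.08,0],[0,0,-0.13,0],[0,0,-0.18,0]]])

```text
t: 18.25
eef_pos: [0.5204, 0.4067, 0.3775]
ee_rot: [-3.141, -0.001, -0.186]
force: [1.5, 0.7, 0.1]
width: 0.0398
```

```bash
python3 - <<'E'
from h import *
s=arm.get_state();print(s["eef_pos"],s["width"])
o=np.array([.4913,.2537]);a=np.radians(-10.68);x=np.array([np.cos(a),np.sin(a)]);y=np.array([-x[1],x[0]])
for c in("wrist","top","scene"):
    im,X,p=grab(c)
    if c!="top":cv2.imwrite(f"pics/e_{c}.png",(im if c=="wrist" else cv2.resize(im[130:350,150:450],None,fx=2.5,fy=2.5))[:,:,::-1])
    N=np.stack([(X[...,:2]-o)@x,(X[...,:2]-o)@y,X[...,2]],-1);N[~np.isfinite(N)]=9
    for n,yl,yh in(("rod",.145,.17),("leaf back",.03,.09),("window",.045,.065)):
        m=(N[...,2]>.02)&(N[...,2]<.1)&(abs(N[...,0])<(.01 if n=="window" else .04))&(N[...,1]>yl)&(N[...,1]<yh)
        if m.any(): print(c,n,m.sum(),np.percentile(N[m][:,2],[5,50,95]))
    if c=="top":
        for n,q,r in(("cap",(.4502,-.0245),.06),("trafo",(.521,-.2845),.04)):
            k=(np.hypot(X[...,0]-q[0],X[...,1]-q[1])<r)&(X[...,2]>.02)&(X[...,2]<.1); print(n,rect(X[k][:,:2]))
E
```

```text
[0.5204 0.4067 0.3775] 0.03975073720455657
wrist rod 1406 [0.0383 0.0416 0.0433]
wrist leaf back 7759 [0.052  0.0632 0.0647]
wrist window 642 [0.0514 0.0527 0.0539]
top rod 267 [0.0361 0.0402 0.044 ]
top leaf back 1354 [0.0502 0.0617 0.0657]
top window 107 [0.0495 0.052  0.0549]
cap (array([ 0.4545, -0.024 ]), 82.24498748779297, 51.21035385131836, np.float32(9.925088))
trafo (array([ 0.521 , -0.2839]), 44.236083984375, 43.99727249145508, np.float32(83.58542))
scene rod 110 [0.0314 0.0382 0.0425]
scene leaf back 432 [0.0491 0.0604 0.0643]
scene window 35 [0.0483 0.0512 0.054 ]
```

View pics/e_scene.png

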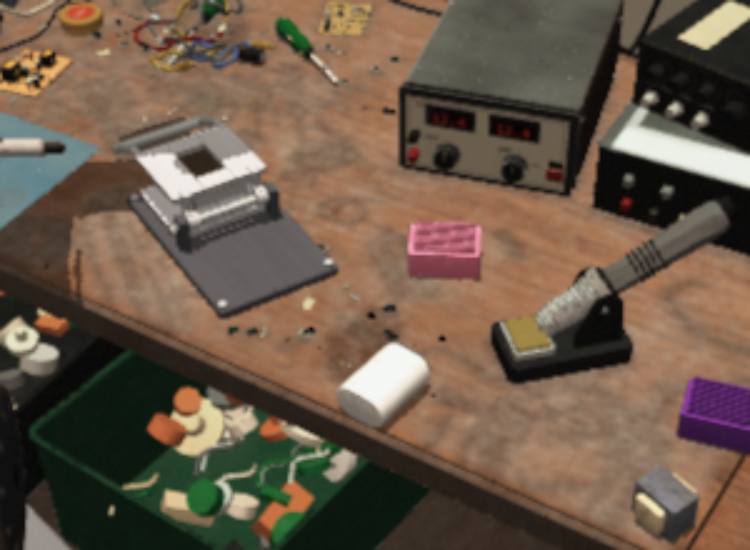

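```bash
python3 -c "
from station import job_done; print(job_done())"
```

```text
the job is handed in; nothing more can be done
None
```

I turned the brown module over with the flip nest and handed the job in after about 18 s on the robot's clock. No verdict was reported.

- **What I did:** I laid the module fins up in the open leaf's pocket and let go. I then pinched the rod handle, swung the leaf right over to closed, released the handle and raised the arm clear.
- **Leaf and module at the end:** The rod top is at 43 mm, which is what a closed leaf gives. The module's mounting face, seen through the leaf window, is at 52.7 mm against 53 mm expected for fins down and seated. I could not see the fins themselves under the closed leaf.
- **Bystanders:** The transformer measures under 1 mm from where it started, and the capacitor about 4 mm. The robot never touched the capacitor. Its first outline came out only 74 mm long instead of 83 mm, so part of it was missed and I take the 4 mm as measuring error.
- **Forces and disagreements:** The wrist force reached about 30 N when the leaf met its stop and about 24 N during the upswing, because my first arc was 1–2 mm too tight. I widened it on the way. The cameras disagreed by up to about 5 mm on positions, so I used the close wrist-camera views.

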